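# Wind up the slack kitchen press

## Task

Of the two table presses on the worktop, the taller one is still slack. Wind its hand wheel clockwise (seen from above) against the spring until it is firm, which is when its wooden grip bar lies in line with the press's cross-beam, go no further, and let go. Leave the wheel of the lower press, which is already firm, as it is.

Things in the scene. Friction and masses are not known exactly. Their poses are not given: they have to be found in the camera images.
- tall_wheel_grip (a point): Grip point of the tall press's black hand wheel (80 mm across), in the upright wooden grip bar on it (14 mm thick, 62 long, 34 high; bar ends free). It lies on the wheel's vertical axis, 208 mm above the worktop, 20 mm above the wheel's upper face, 14 mm below the bar's top. Turns with the wheel: z up, y along the bar's length, x across its thickness.
- tall_wheel (a joint): Turn of the tall press's wheel, rad, growing clockwise seen from above. Starts at 0 to 0.4 (slack, bar across the beam; stop at 0); 1.3 = firm, bar in line with the beam; past 1.6 is overwound. Takes about 0.10 N m at 0, rising evenly with the spring to 0.18 at 1.3. The wheel stays where it is left.
- tall_press: Tall press, fixed: wooden board 100 x 150 mm, two steel posts 120 mm apart, steel cross-beam (30 x 146 mm, top at 166 mm) over a steel mould, wheel on the beam; 222 mm high to the bar's top. Origin under the board's middle, on the wheel's axis; y along the beam, z up. The low press is alike but 172 mm high.
- low_wheel (a joint): Turn of the low press's wheel in rad, same sense; starts at 1.22 to 1.38 (already firm, bar in line with its beam) and is to stay there.

How it is judged:
At the end, for the whole second after the job is handed in: The tall press's wheel rests, released, at 1.3 rad +- 0.2 (its grip bar within about 11 degrees of the cross-beam's line); the low press's wheel still stands between 1.1 and 1.5 rad (value of joint tall_wheel between 1.1 and 1.5 rad and velocity of joint tall_wheel between -0.05 and 0.05 rad/s and value of joint low_wheel between 1.1 and 1.5 rad); the robot touches nothing.
It fails at once if the tall press is overwound (wheel past 1.6 rad) (value of joint tall_wheel above 1.6 rad).
It fails at once if the wheel of the low press is turned away from its firm set (value of joint low_wheel below 1.08 rad or value of joint low_wheel above 1.52 rad).
It also fails if it takes over 35 s, if anything falls off the work surface, if the arm or the gripper's body presses on something with over 40 N, if the wrist force passes 120 N, or if a joint passes its speed limit or range.

## Robot

A 6-joint arm with a two-finger parallel gripper is mounted at the origin on a cart in front of the work surface, level with it; the furniture and walls round the work are solid. World frame = base frame: x ahead of the robot, y to its left, z up, the work surface at z = 0. Lengths are in m, angles in rad, forces in N, time in s.
With the tool pointing down it reaches from about 0.375 to 0.975 m from the base axis. Payload 3.8 kg.
Tool frame: the origin (TCP) lies between the finger pads; the fingertips stand 17 mm ahead of it and the grasp point (between the pads) lies 2 mm behind it; z points along the fingers, y is the line along which they close (so a half turn about z gives the same grasp; the last joint's range is limited). The gripper opens to 85 mm and grips with 20 to 120 N. Pads are 22 mm wide; open, the fingers measure 114 mm over their backs; the gripper's body (76 mm by 85 mm) begins 54 mm behind the grasp point. The pads swing forward as they close: fully open they stand 13 mm farther back than shut.
Start: joints at [-1.201, 0.264, 1.604, -0, 1.274, -0.037], TCP at [0.267, -0.62, 0.248] pointing down, gripper open.
Joint ranges: [-2.63, 2.63], [-0.94, 2.18], [0.31, 2.57], [-1.31, 4.45], [0, 2.66], [-2.55, 2.55]. Speed limits (rad/s): [2.57, 2.57, 3.14, 3.14, 3.14, 3.14].

## Interface

Orientations are given as a rotation vector (axis times angle).
In Python, from workcell import bot gives the robot as it stands.
- The arm moves only by the tool play_rows, never from a script. Its argument "steps" is one flat list of numbers, 4 for each row, row after row: the shift along the tool's x, y, z in m, then the turn about the tool's z in rad. A call has 1 to 10 rows; each row is the pose to reach, as a shift and turn from the pose commanded when the call began, along the tool's axes at that moment; what a row does not reach only later rows make up. A row lasts 1/8 s, in which the tool goes at most 62.5 mm and 10.7 degrees, less where a joint would pass 70% of its speed; a pose out of reach is approached as far as the arm can. A call with a gripper value outside its range is refused whole. "jaw" is the closure in counts, from 0 (fully open) to 255 (shut), set as the call begins (left out, the last holds). The fingers move at their own pace and stop on an object; "grip_force" is the grip in N (left out, the last holds). Time passes only in rows, so rows that repeat a pose let the fingers close. It gives the time, the measured TCP pose, the force, the opening and the grip force at its end, in the units of the state.
- bot.read_state(): the state, without advancing time (a new reading comes with each control period).
- bot.read_camera(name): name is "scene" or "top" or "wrist"; returns a dict with "pixels" (420x560x3 uint8, blue, green, red), "mtx" (3x3 intrinsics, pixels), "R" (3x3) and "t" (3): a world point X has camera coordinates R X + t. Camera axes: x right, y down, z forward; pixel columns grow to the right and rows downward; lengths in m; the calibration is good to about 2 mm. A picture is of the moment at which its call begins. There is no depth.
- bot.finish_job(): hands the job in; it is judged then, once.
The state is a dict: "time": time; "q": joint angles; "joint_vel": joint speeds; "joint_torque": joint torques, N m; "tool_pos": TCP position; "tcp_rot": TCP orientation; "wrist_force": force on the tool from outside, world axes, zero at the start; "torque": the same for the moment, N m; "width": opening from 0.0 (shut) to 1.0 (fully open); "grip_force": force on a finger pad.
Only numpy, scipy, OpenCV 4.12 (cv2) and the standard library are available. Lean on these libraries where they do the work, as an engineer would, in place of code of your own. Each camera call takes 0.05 s, during which the arm holds its last target. There are 200 camera calls.

## Working session

There is one attempt and no reset: what is moved stays moved. The work goes in short steps, Python scripts to look and compute and a tool call to move; the robot and the scene stay as the last step left them, time stands still between calls to the robot, and variables do not carry over. Pictures are saved under pics/ and viewed, at most 10 in all, crops included, and the job is handed in when it is done.

Besides the shell and the picture viewer there is one more tool, called after "Emit:" in YAML: its name, and indented under it one key for each argument. play_rows: Moves the arm, as the interface text tells. Its arguments: {"type":"object","properties":{"steps":{"type":"array"},"jaw":{"type":"number"},"grip_force":{"type":"number"}},"required":["steps"]}

```bash
mkdir -p pics; python3 - <<'E'
from workcell import bot
import cv2,numpy as np
for n in("top","scene"):
    c=bot.read_camera(n);cv2.imwrite(f"pics/{n}0.png",c["pixels"]);np.savez(f"{n}0.npz",**c);print(n,c["mtx"].round(1).tolist(),(-c["R"].T@c["t"]).round(3),c["R"].round(2).tolist())
s=bot.read_state();print(s["time"],s["tool_pos"],s["tcp_rot"],s["width"])
E
```

```text
top [[519.8, 0.0, 287.3], [0.0, 519.8, 199.4], [0.0, 0.0, 1.0]] [0.163 0.017 0.9  ] [[0.46, -0.89, 0.01], [-0.79, -0.42, -0.46], [0.41, 0.2, -0.89]]
scene [[387.6, 0.0, 276.2], [0.0, 387.6, 215.4], [0.0, 0.0, 1.0]] [-0.156  0.589  0.506] [[-0.53, -0.85, -0.01], [-0.34, 0.22, -0.91], [0.78, -0.48, -0.4]]
0.1 [ 0.26683109 -0.61928626  0.24702416] [-3.07473380e+00 -6.34194252e-01  6.08848708e-04] 0.9999807447675155
```

View pics/top0.png

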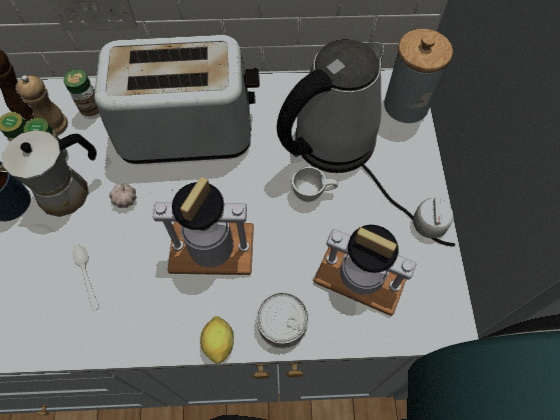

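View pics/scene0.png

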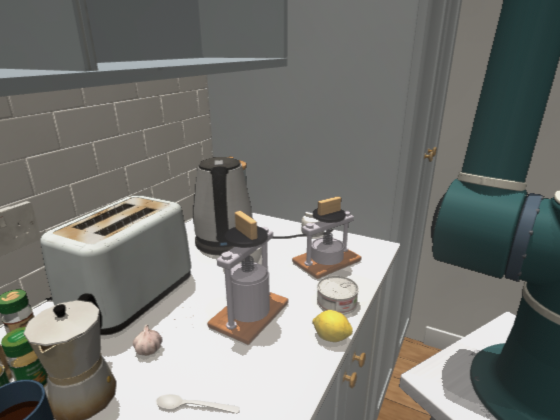

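The top view shows the tall press with its wheel at about (198,205), bar from (186,216) to (206,183), and beam post caps at about (163,211) and (240,210). The low press's wheel is at (373,247). In the scene view the tall bar is at about (246,224).

```bash
cat > h.py <<'E'
import numpy as np,cv2
def cast(c,uv,z):
    o=-c["R"].T@c["t"]; d=c["R"].T@np.linalg.inv(c["mtx"])@np.array([uv[0],uv[1],1.]); return o+d*(z-o[2])/d[2]
def tri(c1,p1,c2,p2):
    o=[-c["R"].T@c["t"] for c in(c1,c2)]
    d=[c["R"].T@np.linalg.inv(c["mtx"])@np.array([*p,1.]) for c,p in((c1,p1),(c2,p2))]
    s=np.linalg.lstsq(np.stack([d[0],-d[1]],1),o[1]-o[0],rcond=None)[0]
    a,b=o[0]+s[0]*d[0],o[1]+s[1]*d[1]; return (a+b)/2,np.linalg.norm(a-b)
def bar(c,box):
    x0,y0,x1,y1=box; hsv=cv2.cvtColor(c["pixels"],cv2.COLOR_BGR2HSV)
    m=cv2.inRange(hsv,(12,60,90),(32,255,255)); k=np.zeros_like(m);k[y0:y1,x0:x1]=m[y0:y1,x0:x1]
    cs=max(cv2.findContours(k,0,2)[0],key=cv2.contourArea); r=cv2.minAreaRect(cs)
    M=cv2.moments(cs); return np.array([M["m10"],M["m01"]])/M["m00"],cv2.boxPoints(r),cs
E
python3 - <<'E'
from h import *
T=dict(np.load("top0.npz"));S=dict(np.load("scene0.npz"))
for nm,b1,b2 in(("tall",(175,172,218,225),(228,205,262,245)),("low",(350,220,402,255),(312,192,346,220))):
    a,ra,ca=bar(T,b1); b,rb,cb=bar(S,b2)
    print(nm,a.round(1),cv2.contourArea(ca),b.round(1),cv2.contourArea(cb),"tri",*tri(T,a,S,b)); print(ra.round(0).tolist(),rb.round(0).tolist(),"on z.208/.158",cast(T,a,.208 if nm=="tall" else .158).round(3))
    w=[cast(T,p,.222 if nm=="tall" else .172) for p in ra]; print(np.round(w,3).tolist())
    e=[w[1]-w[0],w[2]-w[1]]; e=max(e,key=np.linalg.norm); print("bar len",np.linalg.norm(e),"angle",np.degrees(np.arctan2(e[1],e[0])))
# caps
for l,r,z in(((163,211),(240,210),.17),((335,238),(408,267),.12)):
    p,q=cast(T,l,z),cast(T,r,z);e=q-p;print("caps",p.round(3),q.round(3),np.linalg.norm(e),np.degrees(np.arctan2(e[1],e[0])))
t=cv2.resize(T["pixels"][165:285,140:265],None,fx=4.5,fy=4.5,interpolation=2);cv2.imwrite("pics/t1.png",t)
from workcell import bot
c=bot.read_state();import scipy.spatial.transform as s;print(s.Rotation.from_rotvec(c["tcp_rot"]).as_matrix().round(3).tolist())
E
```

```text
tall [193.6 194.1] 295.0 [245.7 224.4] 400.0 tri [0.4213589  0.3014368  0.20746314] 0.006989775051396729
[[180.0, 208.0], [200.0, 175.0], [208.0, 180.0], [187.0, 213.0]] [[228.0, 222.0], [238.0, 208.0], [264.0, 227.0], [254.0, 241.0]] on z.208/.158 [0.424 0.304 0.208]
[[0.39, 0.304, 0.222], [0.451, 0.307, 0.222], [0.449, 0.293, 0.222], [0.388, 0.291, 0.222]]
bar len 0.06109659597566851 angle 2.5120765811575043
low [376.7 238.7] 282.0 [328.9 205.3] 302.0 tri [0.5088038  0.03186825 0.1538977 ] 0.004416824305269005
[[357.0, 234.0], [360.0, 226.0], [397.0, 244.0], [393.0, 251.0]] [[315.0, 201.0], [340.0, 195.0], [343.0, 210.0], [319.0, 215.0]] on z.208/.158 [0.509 0.033 0.158]
[[0.496, 0.063, 0.172], [0.509, 0.063, 0.172], [0.509, 0.003, 0.172], [0.496, 0.003, 0.172]]
bar len 0.06043693284545361 angle -90.39289352320036
caps [0.391 0.346 0.17 ] [0.448 0.241 0.17 ] 0.11971254920620225 -61.302986545517115
caps [0.496 0.095 0.12 ] [ 0.505 -0.029  0.12 ] 0.12399210044912677 -85.84899990504663
[[0.918, 0.396, -0.001], [0.396, -0.918, 0.002], [0.0, -0.002, -1.0]]
```

View pics/t1.png

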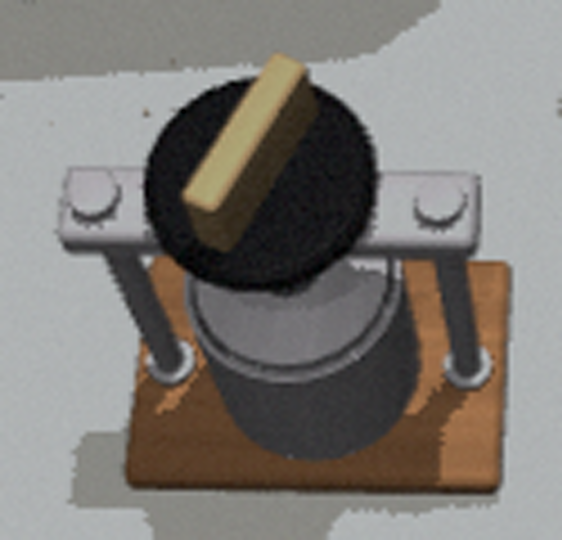

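The crop confirms post cap tops at about (161,207) and (238,209) in full-image pixels, and the bar's top face runs from (183,209) to (205,179). Now the surroundings on the path.

```bash
python3 - <<'E'
from h import *
T=dict(np.load("top0.npz"));S=dict(np.load("scene0.npz"))
for p in((476,350),(444,120),(436,60),(300,70),(5,360),(270,360)): print("top z0",p,cast(T,p,0).round(3))
for p in((400,240),(296,222),(318,400)): print("scene z0",p,cast(S,p,0).round(3))
p,q=cast(T,(161.1,207.2),.17),cast(T,(238,208.8),.17);e=q-p;print("caps",p.round(3),q.round(3),np.linalg.norm(e),np.degrees(np.arctan2(e[1],e[0])))
for X in((.267,-.62,.25),(.3,-.4,.33),(.36,-.2,.33),(.42,0,.33),(.42,.297,.35)):
    for n,c in(("T",T),("S",S)):
        v=c["mtx"]@(c["R"]@np.array(X)+c["t"]);print(X,n,(v/v[2]).round(0)[:2],v[2].round(2),end=" ")
    print()
# kettle top, cabinet underside edge in scene rays at y-plane of back wall
print("kettle top z.25",cast(T,(347,60),.25).round(3))
E
```

```text
top z0 (476, 350) [ 0.472 -0.194  0.   ]
top z0 (444, 120) [0.901 0.017 0.   ]
top z0 (436, 60) [1.05 0.09 0.  ]
top z0 (300, 70) [ 0.879  0.349 -0.   ]
top z0 (5, 360) [0.089 0.501 0.   ]
top z0 (270, 360) [0.295 0.109 0.   ]
scene z0 (400, 240) [ 0.485 -0.216  0.   ]
scene z0 (296, 222) [ 0.744 -0.039  0.   ]
scene z0 (318, 400) [0.181 0.307 0.   ]
caps [0.395 0.352 0.17 ] [0.449 0.245 0.17 ] 0.12018128538890627 -63.45850594202372
(0.267, -0.62, 0.25) T [929. 708.] 0.49 (0.267, -0.62, 0.25) S [584. 149.] 1.01 
(0.3, -0.4, 0.33) T [752. 555.] 0.48 (0.3, -0.4, 0.33) S [534. 125.] 0.9 
(0.36, -0.2, 0.33) T [553. 387.] 0.54 (0.36, -0.2, 0.33) S [457. 131.] 0.85 
(0.42, 0, 0.33) T [397. 256.] 0.61 (0.42, 0, 0.33) S [371. 137.] 0.8 
(0.42, 0.297, 0.35) T [180. 146.] 0.65 (0.42, 0.297, 0.35) S [243. 146.] 0.65 
kettle top z.25 [0.735 0.198 0.25 ]
```

Emit:
play_rows:
  steps: [0.022,-0.031,-0.009,-0.14,0.044,-0.061,-0.019,-0.28,0.067,-0.092,-0.028,-0.42,0.089,-0.122,-0.037,-0.56,0.111,-0.153,-0.047,-0.7,0.133,-0.184,-0.056,-0.84,0.155,-0.214,-0.065,-0.98,0.178,-0.245,-0.074,-1.12,0.2,-0.275,-0.084,-1.26,0.222,-0.306,-0.093,-1.4]
  jaw: 0

```text
time: 1.35
tool_pos: [0.3498, -0.2497, 0.3412]
tcp_rot: [-1.939, -2.471, -0.0]
wrist_force: [1.1, -0.5, 0.0]
width: 1.001
grip_force: 0.0
```

Emit:
play_rows:
  steps: [0.051,0.027,0,-0.138,0.102,0.053,0,-0.276,0.154,0.08,0,-0.413,0.205,0.107,0,-0.551,0.256,0.133,0,-0.689,0.308,0.146,0,-0.827,0.36,0.159,0,-0.965,0.412,0.171,0,-1.102,0.464,0.184,0,-1.24,0.516,0.196,0,-1.378]

```text
time: 2.6
tool_pos: [0.4193, 0.2982, 0.3409]
tcp_rot: [0.076, -3.141, 0.001]
wrist_force: [0.6, -0.4, -0.0]
width: 0.997
grip_force: 0.0
```

```bash
python3 - <<'E'
from h import *
from workcell import bot
c=bot.read_camera("wrist");np.savez("w1.npz",**c)
s=bot.read_state();print(s["q"],s["tool_pos"],s["tcp_rot"])
cv2.imwrite("pics/w1.png",c["pixels"])
for X in((.42,.297,.222),(.395,.352,.17),(.449,.245,.17)):
    v=c["mtx"]@(c["R"]@np.array(X)+c["t"]);print((v/v[2]).round(0)[:2])
E
```

```text
[ 0.57622939 -0.08351758  1.81302734  0.00524679  1.41045966 -1.05045486] [0.41875489 0.30384159 0.34045112] [ 0.08643195 -3.13907734 -0.0082698 ]
[278. 212.]
[339. 172.]
[223. 223.]
```

View pics/w1.png

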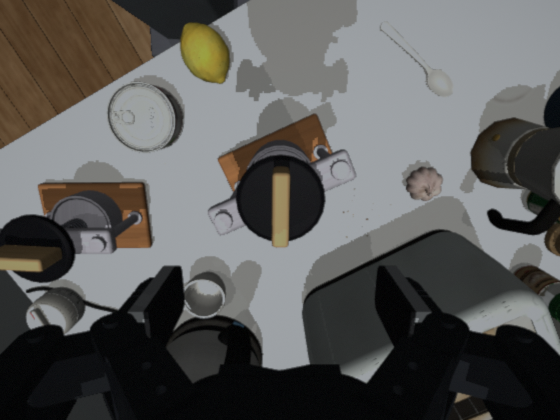

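The wrist view shows the tall bar at about (281,207), upright in the picture, and the caps at about (341,170) and (223,218), as predicted within a few pixels.

```bash
python3 - <<'E'
from h import *
c=dict(np.load("w1.npz"))
hsv=cv2.cvtColor(c["pixels"],cv2.COLOR_BGR2HSV);print(hsv[200,281],hsv[240,281],hsv[175,281])
a,r,cs=bar(c,(262,155,300,255));print(a,r.round(1).tolist(),cv2.contourArea(cs))
w=np.array([cast(c,p,.222) for p in r]);print(w.round(4).tolist(),w.mean(0))
for i in(0,1):
    e=w[i+1]-w[i];print(np.linalg.norm(e),np.degrees(np.arctan2(e[1],e[0])))
p,q=cast(c,(341,169),.17),cast(c,(223,217),.17);e=q-p;print(p,q,(p+q)/2,np.linalg.norm(e),np.degrees(np.arctan2(e[1],e[0])))
from workcell import bot
s=bot.read_state();print(s["tool_pos"],s["tcp_rot"])
E
```

```text
[ 21  96 156] [ 26  86 157] [ 18 107 145]
[280.39169622 209.43661348] [[271.20001220703125, 245.89999389648438], [272.70001220703125, 172.6999969482422], [289.3999938964844, 173.10000610351562], [287.8999938964844, 246.3000030517578]] 1128.0
[[0.4488, 0.2928, 0.222], [0.389, 0.2916, 0.222], [0.3887, 0.3041, 0.222], [0.4485, 0.3063, 0.222]] [0.41874879 0.29870432 0.222     ]
0.05976637300032895 -178.77397070770957
0.01259543079201947 91.53624870579704
[0.39171928 0.35316473 0.17      ] [0.44298285 0.24520068 0.17      ] [0.41735106 0.2991827  0.17      ] 0.11951648303427674 -64.60066137660466
[0.41875489 0.30384159 0.34045112] [ 0.08643195 -3.13907734 -0.0082698 ]
```

Emit:
play_rows:
  steps: [0.001,0.002,0.03,0.014,0.001,0.002,0.07,0.014,0.001,0.002,0.105,0.014,0.001,0.002,0.12,0.014,0.001,0.002,0.129,0.014,0.001,0.002,0.129,0.014]

```text
time: 3.4
tool_pos: [0.419, 0.2985, 0.2126]
tcp_rot: [-0.045, 3.141, 0.0]
wrist_force: [-0.6, 0.7, 0.1]
width: 1.001
grip_force: 0.0
```

Emit:
play_rows:
  steps: [0,0,0,0,0,0,0,0,0,0,0,0,0,0,0,0,0,0,0,0,0,0,0,0,0,0,0,0,0,0,0,0]
  jaw: 255
  grip_force: 60

```text
time: 4.4
tool_pos: [0.4188, 0.2989, 0.2128]
tcp_rot: [-0.046, 3.141, 0.001]
wrist_force: [-1.7, 2.7, 4.4]
width: 0.153
grip_force: 60.1
```

Emit:
play_rows:
  steps: [0,0,0,0.12,0,0,0,0.24,0,0,0,0.36,0,0,0,0.48,0,0,0,0.6,0,0,0,0.72,0,0,0,0.84,0,0,0,0.96,0,0,0,1.06,0,0,0,1.14]

```text
time: 5.65
tool_pos: [0.4196, 0.3001, 0.2128]
tcp_rot: [1.66, 2.667, 0.007]
wrist_force: [1.0, 7.2, 1.4]
width: 0.156
grip_force: 59.7
```

Emit:
play_rows:
  steps: [0,0,0,0,0,0,0,0,0,0,0,0]

```text
time: 6.02
tool_pos: [0.4195, 0.3001, 0.2128]
tcp_rot: [-1.657, -2.669, -0.007]
wrist_force: [1.7, 6.2, 2.1]
width: 0.15
grip_force: 59.7
```

Emit:
play_rows:
  steps: [0,0,0,0,0,0,0,0,0,0,0,0,0,0,0,0,0,0,0,0,0,0,0,0]
  jaw: 0

```text
time: 6.78
tool_pos: [0.4187, 0.2984, 0.2123]
tcp_rot: [1.657, 2.669, 0.0]
wrist_force: [-0.0, 0.0, -0.1]
width: 1.0
grip_force: 0.0
```

Emit:
play_rows:
  steps: [0,0,-0.02,0,0,0,-0.06,0,0,0,-0.1,0,0,0,-0.13,0,0,0,-0.13,0,0,0,-0.13,0]

```text
time: 7.52
tool_pos: [0.4183, 0.2982, 0.3413]
tcp_rot: [-1.656, -2.669, 0.002]
wrist_force: [-0.3, -0.0, -0.2]
width: 0.999
grip_force: 0.0
```

```bash
python3 - <<'E'
from h import *
from workcell import bot
c=bot.read_camera("wrist");np.savez("w2.npz",**c);cv2.imwrite("pics/w2.png",c["pixels"])
v=c["mtx"]@(c["R"]@np.array([.419,.299,.222])+c["t"]);u=(v/v[2])[:2].astype(int);print(u)
a,r,cs=bar(c,(u[0]-45,u[1]-45,u[0]+45,u[1]+45));print(a,r.round(1).tolist(),cv2.contourArea(cs))
w=np.array([cast(c,p,.222) for p in r])
for i in(0,1):
    e=w[i+1]-w[i];print(np.linalg.norm(e),np.degrees(np.arctan2(e[1],e[0])))
E
```

```text
[281 209]
[282.00589421 210.71893904] [[274.0, 173.0], [290.0, 173.0], [290.0, 246.0], [274.0, 246.0]] 1074.5
0.01213959026451183 26.318413206310336
0.05969893113062387 -63.15191607933386
```

View pics/w2.png

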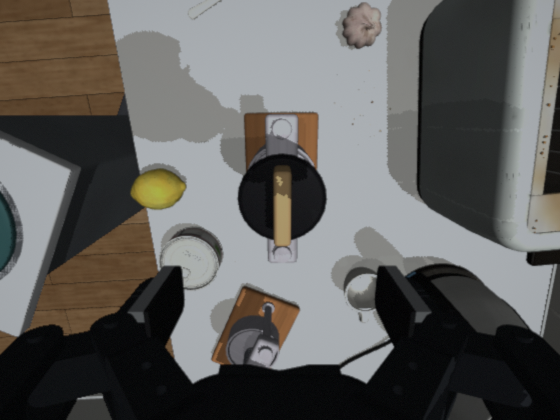

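The bar at (282,210) now lies in line with the beam, whose caps are at (281,127) and (282,254). It is within about 1° and the wheel is released. The gripper is clear, so I'm handing the job in.

```bash
python3 -c "
from workcell import bot
print(bot.finish_job())"
```

```text
the job is handed in; nothing more can be done
None
```

I wound the tall press's wheel clockwise until its grip bar lay in line with the cross-beam (within about 1° in the wrist camera), then let go and lifted the gripper clear. The robot never touched the low press, and I handed the job in at about 7.6 s; no verdict was shown.

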